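Empty the plug pot and shut the plug box

TASK

Tip the washed masking plugs out of the swivelling pot into the box below it, then swing the empty pot back fully upright. After that, slide the blue lid along its shelf into the slot of the box until it is fully home, flush with the mouth of the slot. Leave the other things on the bench where they are.

Things in the scene. Friction and masses are not known exactly. Their poses are not given: they have to be found in the camera images.
- stand: grey stand fixed to the bench: open box (130 x 144 mm outside, floor 6 mm up) with a lid slot, a feed shelf at its -y side, a pot hung over its +x edge between two posts (x 59 to 79, y -57 to -45 and 65 to 77, 174 mm high). Sloped and upright guards over the slot reach z = 132 mm. Origin on the bench under the middle of the box, z up; the lid slides in along +y
- slot_mouth (a point): middle of the slot's mouth, on its floor (stand frame 0, -75, 70 mm); axes as the stand's. Slot 114 mm wide, 15 mm high, 135.5 mm deep to its stop. Two yellow cheeks, 15 mm high, flare the mouth to about 141 mm wide 25 mm before it. A guard stands over the mouth from 19 to 25 mm inside it, z 85 to 122 mm
- shelf (a point): middle of the flat steel feed shelf's top (stand frame 0, -171, 70 mm); 150 mm (x) by 208 mm (y), level with the slot's floor, no side fences, its outer end at y = -275 mm
- pot (a joint): tilt of the pot in rad: 0 upright (at its stop), grows as the mouth tips towards the stand's -x, over the box; 2.7 is the far stop, mouth well down. Stiff hinge: the pot stays where it is left (about 4 N at the bar moves it). The plugs need about 2.6 rad to run out
- pot_axis (a point): point on the pot's hinge axis (stand frame 69, 117, 160 mm), in line with the middle of the red bar; the axis runs along the stand's y. The pot is an aluminium can 92 mm wide at its mouth, 70 mm high; it turns near its lip: upright, its centre line is 36 mm to the +x side of the axis, its base 40 mm below it
- pot_bar (a point): middle of the pot's red round handle bar, 14 mm thick, 48 mm long, along the stand's y, 80 mm from the hinge axis; a dark lever carries it at the end nearest the pot (27 mm from the middle). With the pot upright it lies 60 degrees from vertical towards the stand's +x; tipped by 2.6 rad it is level with the axis on the -x side
- lid: blue lid, a flat slab 110 mm (x) by 135 mm (y) by 12 mm thick, about 0.2 kg, lying on the feed shelf, turned and shifted a little; origin at the centre of its underside; its y points along the slot. Fully home its origin is at 0, -7.5, 70 mm in the stand frame
- plug0: orange rubber masking plug, a blunt cone 31 mm wide at the top, 25 mm at the foot, 28 mm high; origin at the centre of its small end, z along its axis
- plug1: as plug0
- plug2: as plug0
- tape: bystander: yellow tape roll, 100 mm wide, 24 mm high; origin at the centre of its underside
- jar: bystander: amber jar, 56 mm wide, 55 mm high, origin under its centre
- tin: bystander: steel paint tin, 100 mm wide, 125 mm high, origin under its centre
- bottle: bystander: white bottle, 68 mm wide, 180 mm high, origin under its centre
- cup: bystander: white mixing cup, 90 mm wide, 110 mm high, origin under its centre
- spatula: bystander: spatula lying on the bench along its x
- block: bystander: cork sanding block, 120 x 65 x 35 mm, origin under its centre
Mind the look-alikes: they are no part of the job. Of the things like the lid, leave any that is turquoise; of the rest the larger one is meant.

How it is judged:
On the way, in this order (a step that is already met when the one before it is completed fails the run):
1. the pot is tipped over the box (value of joint pot above 1.4 rad), for 0.1 s.
2. all three plugs are in the box and the pot is upright again (x of plug0 in the frame of stand between -0.057 and 0.057 m and y of plug0 in the frame of stand between -0.068 and 0.0615 m and z of plug0 in the frame of stand between 0 and 0.07 m and x of plug1 in the frame of stand between -0.057 and 0.057 m and y of plug1 in the frame of stand between -0.068 and 0.0615 m and z of plug1 in the frame of stand between 0 and 0.07 m and x of plug2 in the frame of stand between -0.057 and 0.057 m and y of plug2 in the frame of stand between -0.068 and 0.0615 m and z of plug2 in the frame of stand between 0 and 0.07 m and value of joint pot below 0.15 rad), for 0.2 s.
3. the lid is home in the slot (y of lid in the frame of stand between -0.0115 and -0.0015 m and x of lid in the frame of stand between -0.006 and 0.006 m and z of lid in the frame of stand between 0.065 and 0.076 m and angle between the y axis of lid and the y axis of stand, either way round below 0.06 rad and angle between lid's own z axis and vertical below 0.05 rad), for 0.2 s.
At the end, for the whole second after the job is handed in: All three plugs lie inside the box below the lid, the pot is within 0.15 rad of upright, and the lid lies flat in the slot within 4 mm of fully home (flush with the mouth), at rest (all of step 2 and all of step 3 and linear speed of lid below 0.02 m/s); the robot touches nothing.
It fails at once if a bystander on the bench is moved more than 30 mm (distance of any of tape, jar, tin, bottle, cup, spatula, block from where it was at the start of the episode above 0.03 m).
It also fails if it takes over 72 s, if anything falls off the work surface, if the arm or the gripper's body presses on something with over 40 N, if the wrist force passes 120 N, or if a joint passes its speed limit or range.

ROBOT

A 6-joint arm with a two-finger parallel gripper is mounted at the origin on the work surface. World frame = base frame: x ahead of the robot, y to its left, z up, the work surface at z = 0. Lengths are in m, angles in rad, forces in N, time in s.
With the tool pointing down it reaches from about 0.35 to 0.775 m from the base axis. Payload 5.5 kg.
Tool frame: the origin (TCP) lies midway between the tips of the shut fingers; the grasp point (between the pads) lies 19 mm behind it; z points along the fingers, y is the line along which they close (so a half turn about z gives the same grasp; the last joint's range is limited). The gripper opens to 85 mm and grips with 20 to 120 N. Pads are 22 mm wide; open, the fingers measure 114 mm over their backs; the gripper's body (76 mm by 85 mm) begins 54 mm behind the grasp point. The pads swing forward as they close: fully open they stand 13 mm farther back than shut.
Start: joints at [-1.442, 0.313, 0.046, 1.304, 0, 1.431], TCP at [0.153, -0.554, 0.231] pointing down, gripper open.
Joint ranges: [-2.76, 2.76], [-0.86, 1.69], [-1.03, 1.26], [-2.2, 2.34], [-1.47, 1.5], [-3.14, 3.14]. Speed limits (rad/s): [2.57, 2.57, 3.14, 3.14, 3.14, 3.14].

INTERFACE

Orientations are given as a unit quaternion [w, x, y, z].
In Python, from workcell import get_state, read_camera, camera_info, hand_in, recognise gives the robot as it stands.
- The arm moves only by the tool arm_command, never from a script. Its argument "moves" is one flat list of numbers, 7 for each row, row after row: the opening, from -1 (shut) to 1 (fully open), then the shift along the tool's x, y, z in mm, then the turn, a rotation vector about the tool's x, y, z in rad. A call has 1 to 8 rows; each row shifts and turns the commanded pose from where the row before left it, along the tool's axes as they then stand; what a row does not reach is not made up. A row lasts 1/8 s, in which the tool goes at most 62.5 mm and 10.7 degrees, less where a joint would pass 70% of its speed; a pose out of reach is approached as far as the arm can. A call with a gripper value outside its range is refused whole. The fingers move at their own pace and stop on an object; "newtons" is the grip in N (left out, the last holds). Time passes only in rows, so rows that do not move let the fingers close. It gives the time, the measured TCP pose, the force, the opening and the grip force at its end, in the units of the state.
- get_state(): the state, without advancing time (a new reading comes with each control period).
- read_camera(name): name is "scene" or "top" or "wrist"; returns (picture, depth): 384x512x3 uint8, blue, green, red; 384x512 float32, m along the optical axis (not along the pixel's ray), 0 where there is no reading.
- camera_info(name): a dict with "fovy" (degrees; the focal length in pixels is half the picture's height over the tangent of half this angle, whatever the lens; pixels are square), "cx", "cy" (the principal point, pixels), "eye" and "orientation" of the camera in the world; the wrist camera has in their place "tool_from_camera" (4x4, takes a point from camera to tool coordinates, whose origin is the TCP and whose axes are the flange's). Camera axes: x right, y down, z forward; pixel columns grow to the right and rows downward; lengths in m; the calibration is good to about 2 mm. A picture is of the moment at which its call begins: read the wrist's pose just before it. camera_info takes no time and is no camera call.
- hand_in(): hands the job in; it is judged then, once.
Trained networks look in the newest picture that a camera, given by its name, has taken for a name from the list of things; names that differ only in an ending like _2 or _b are one class to them, and where a whole thing is asked for, a point or a joint stands for the part that bears it (a point fixed in the world has none). Each returns a list of dicts, best first, with "confidence" (0 to 1); they miss things now and then, are a little off and sometimes report something else, mostly with a low value. They report only what shows in the picture. A call takes as long as a camera call. They do not tell look-alikes from the thing itself.
- recognise(camera, label): "point" ([column, row] in pixels, amid what is visible of it).
The state is a dict: "clock": time; "joint_pos": joint angles; "qvel": joint speeds; "tau": joint torques, N m; "tcp_pos": TCP position; "orientation": TCP orientation; "wrist_force": force on the tool from outside, world axes, zero at the start; "ft_torque": the same for the moment, N m; "finger_gap": finger opening in m; "grip_force": force on a finger pad.
Only numpy, scipy, OpenCV 4.12 (cv2) and the standard library are available. Lean on these libraries where they do the work, as an engineer would, in place of code of your own. Each camera call takes 0.05 s, during which the arm holds its last target. There are 200 camera calls.

## Working session

There is one attempt and no reset: what is moved stays moved. The work goes in short steps, Python scripts to look and compute and a tool call to move; the robot and the scene stay as the last step left them, time stands still between calls to the robot, and variables do not carry over. Pictures are saved under pics/ and viewed, at most 10 in all, crops included, and the job is handed in when it is done.

Besides the shell and the picture viewer there is one more tool, called after "Emit:" as name(argument=value, ...) on one line, values as JSON. arm_command: Moves the arm, as the interface text tells. Its arguments: {"type":"object","properties":{"moves":{"type":"array"},"newtons":{"type":"number"}},"required":["moves"]}

```bash
mkdir -p pics; cat > h.py <<'E'
import numpy as np, cv2
from scipy.spatial.transform import Rotation as R
from workcell import *
def q(o): return R.from_quat([o[1],o[2],o[3],o[0]])
def camT(n):
    c=camera_info(n)
    T=np.eye(4)
    if 'tool_from_camera' in c:
        s=get_state(); W=np.eye(4); W[:3,:3]=q(s['orientation']).as_matrix(); W[:3,3]=s['tcp_pos']
        T=W@np.array(c['tool_from_camera'])
    else:
        T[:3,:3]=q(c['orientation']).as_matrix() if np.size(c['orientation'])==4 else np.array(c['orientation']); T[:3,3]=c['eye']
    return T,192/np.tan(np.radians(c['fovy'])/2),c['cx'],c['cy']
def cloud(n):
    T,f,cx,cy=camT(n); im,d=read_camera(n)
    v,u=np.mgrid[:384,:512]
    P=np.stack([(u-cx)/f*d,(v-cy)/f*d,d],-1)@T[:3,:3].T+T[:3,3]
    return im,d,P
E
python3 - <<'E'
from h import *
print(get_state()['clock'],camera_info('scene'),camera_info('top'),camera_info('wrist'))
a=[]
for n in ['scene','top']:
    im,d,P=cloud(n); np.savez(n+'0.npz',im=im,d=d,P=P); a.append(im)
    for l in ['stand','lid','pot','pot_bar','shelf','plug0','tape','jar','tin','bottle','cup','spatula','block']:
        for r in recognise(n,l)[:3]:
            u,v=map(int,r['point']); print(n,l,r['confidence'],u,v,P[min(v,383),min(u,511)].round(3))
cv2.imwrite('pics/s.png',a[0]);cv2.imwrite('pics/t.png',a[1])
E
```

```text
0.0 {'fovy': 57.1871208013521, 'cx': 257.14146759634264, 'cy': 193.730249452152, 'eye': array([0.79465115, 0.60839988, 0.82439344]), 'orientation': array([-0.09539253,  0.21135241,  0.89706214, -0.37617806])} {'fovy': 45.51885944439988, 'cx': 252.29499633912985, 'cy': 184.367606457733, 'eye': array([ 0.13623955, -0.01051134,  1.73050912]), 'orientation': array([ 0.07226352, -0.66437566,  0.74009513, -0.07511429])} {'fovy': 67.47075199390173, 'cx': 257.38179623908707, 'cy': 191.87888678515247, 'tool_from_camera': array([[-7.53992537e-05, -9.58776972e-01, -2.84159658e-01,
         7.20156794e-02],
       [ 9.99999552e-01,  1.95967594e-04, -9.26551074e-04,
         7.55660832e-04],
       [ 9.44041918e-04, -2.84159601e-01,  9.58776528e-01,
        -1.42510502e-01],
       [ 0.00000000e+00,  0.00000000e+00,  0.00000000e+00,
         1.00000000e+00]])}
scene stand 0.63 257 228 [0.482 0.01  0.023]
scene lid 0.91 239 183 [ 0.474 -0.13   0.085]
scene lid 0.78 242 163 [ 0.388 -0.295  0.012]
scene lid 0.73 287 146 [ 0.192 -0.31   0.015]
scene pot 0.71 224 223 [0.591 0.032 0.124]
scene pot_bar 
[... 589 characters left out ...]
p lid 0.76 276 185 [ 0.474 -0.123  0.078]
top lid 0.68 343 249 [ 0.219 -0.347  0.009]
top pot 0.71 214 146 [0.633 0.088 0.125]
top pot_bar 0.87 218 147 [0.628 0.074 0.125]
top pot_bar 0.61 228 182 [0.521 0.055 0.001]
top shelf 0.7 227 180 [0.529 0.058 0.004]
top plug0 0.32 118 162 [0.61  0.439 0.13 ]
top tape 0.72 264 144 [ 0.65  -0.099  0.027]
top jar 0.59 178 186 [0.513 0.24  0.061]
top tin 0.7 115 221 [0.395 0.459 0.132]
top tin 0.32 275 187 [ 0.466 -0.118  0.081]
top bottle 0.98 117 160 [0.616 0.441 0.135]
top bottle 0.46 224 181 [ 0.527  0.07  -0.   ]
top cup 0.64 308 118 [ 0.745 -0.286  0.003]
top spatula 0.65 360 189 [ 0.439 -0.447  0.002]
top block 0.82 353 145 [ 0.606 -0.438  0.038]
```

```bash
python3 - <<'E'
import cv2,numpy as np
s=cv2.imread('pics/s.png');t=cv2.imread('pics/t.png')
cv2.imwrite('pics/s2.png',cv2.resize(s[90:330,120:420],None,fx=2.5,fy=2.5,interpolation=3))
cv2.imwrite('pics/t2.png',cv2.resize(t[90:290,90:390],None,fx=2.6,fy=2.6,interpolation=3))
E
```

```text
(no output)
```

View pics/s2.png

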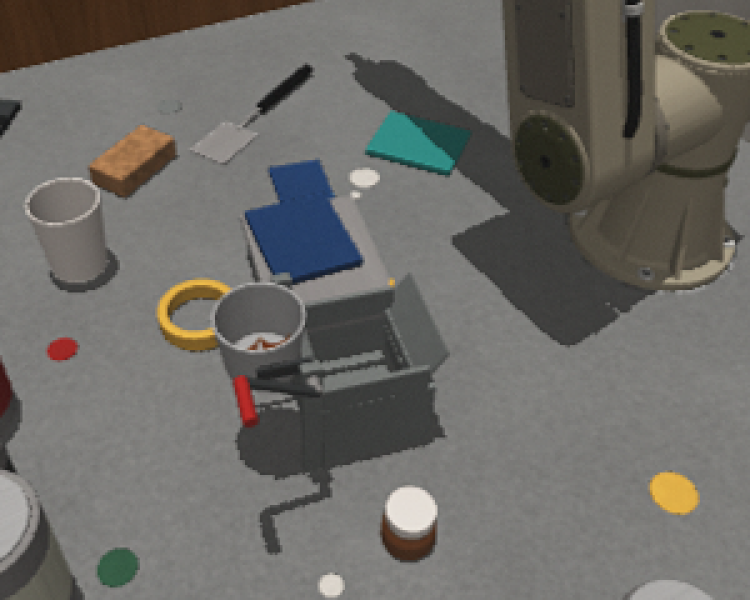

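View pics/t2.png

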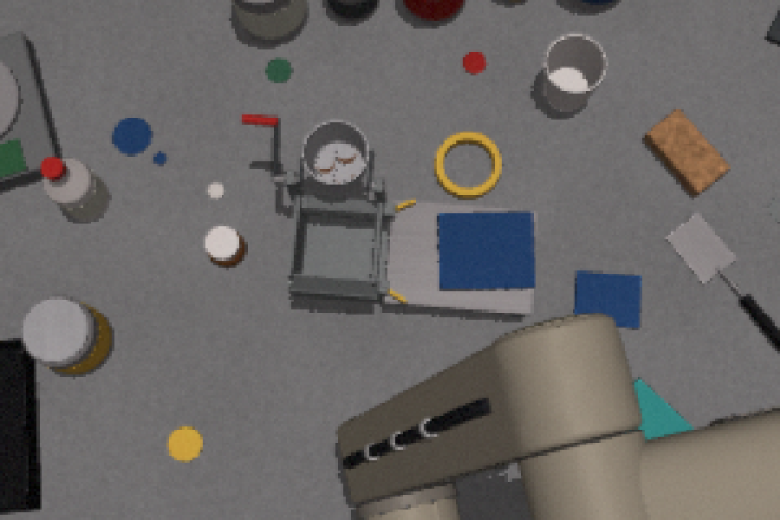

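The top view (`t2`) shows the stand, with the pot at (335,155) and the red bar at (260,120). 

Lid candidates:
- **Blue slab on the shelf:** `t2` (487,250), `s2` (305,240). This is the lid, because it is the larger of the non-turquoise ones and lies on the feed shelf.
- **Small blue slab on the bench:** `t2` (608,298).
- **Turquoise slab:** `s2` (418,143), excluded by its colour.

The enlarged crop `s2` confirms this.

```bash
python3 - <<'E'
from h import *
for n in ['scene','top']:
    z=np.load(n+'0.npz');im=z['im'];P=z['P'];d=z['d']
    hsv=cv2.cvtColor(im,cv2.COLOR_BGR2HSV)
    reg=(P[...,0]>.3)&(P[...,0]<.75)&(P[...,1]>-.4)&(P[...,1]<.25)&(d>0)
    blue=reg&(hsv[...,0]>100)&(hsv[...,0]<125)&(hsv[...,1]>120)&(P[...,2]>.06)
    red=reg&((hsv[...,0]<6)|(hsv[...,0]>174))&(hsv[...,1]>150)&(P[...,2]>.06)
    gr=reg&(P[...,2]>.06)&(P[...,2]<.076)&(hsv[...,1]<50)
    for nm,m in [('blue',blue),('red',red),('grey',gr|blue)]:
        Q=P[m]
        if len(Q)==0: print(n,nm,0); continue
        r=cv2.minAreaRect((Q[:,:2]*1000).astype(np.float32)); print(n,nm,len(Q),Q.mean(0).round(4),Q.std(0).round(4),np.round(r[0],1),np.round(r[1],1),round(r[2],2))
    fl=reg&(P[...,2]<.02); print('bench z',np.median(P[fl][:,2]),P[fl][:,2].std())
    Q=P[reg&(P[...,2]>.145)&(P[...,2]<.19)&~red]; print('high',Q.min(0),Q.max(0))
E
```

```text
scene blue 1057 [ 0.4719 -0.1234  0.0833] [0.0307 0.0399 0.0035] [477.2 -87.6] [223.8 110.8] 82.03
scene red 114 [0.657  0.1648 0.2063] [0.0043 0.0144 0.0026] [656.3 161.3] [48.3 12. ] 78.77
scene grey 2167 [ 0.4854 -0.0916  0.0764] [0.0767 0.1019 0.0075] [510.4 -90.2] [316.4 605.1] 22.22
bench z 0.001608486718629898 0.0028645221720970436
high [0.54755637 0.00606908 0.14508645] [0.64777389 0.15760719 0.18997174]
top blue 1024 [ 0.4694 -0.1229  0.0817] [0.0312 0.0377 0.0039] [ 468.9 -124.1] [129.2 108.7] 83.66
top red 46 [0.6553 0.1653 0.2057] [0.0047 0.0133 0.0034] [656.5 164.6] [45.5 14.6] 81.26
top grey 2165 [ 0.4706 -0.089   0.0752] [0.0547 0.0709 0.0072] [506.8 -86.6] [310.5 614.2] 23.39
bench z 0.0004543248722046478 0.004939933627110726
high [0.54449868 0.00603403 0.14521058] [0.64949494 0.16002648 0.18997469]
```

```bash
cat >> h.py <<'E'
def plan(pos,x_dir,start=None,deg=None):
    """rotvec and shift (mm) in tool axes to reach tool-down pose with tool x along x_dir(world xy angle rad)"""
    s=get_state(); r0=q(s['orientation']); 
    x=np.array([np.cos(x_dir),np.sin(x_dir),0]); z=np.array([0,0,-1.]); y=np.cross(z,x)
    r1=R.from_matrix(np.stack([x,y,z],1))
    print('tcp',np.round(s['tcp_pos'],4),'t',s['clock'],'xdir',np.arctan2(*r0.as_matrix()[[1,0],0]).round(3),'shift',(r0.inv().apply(np.array(pos)-s['tcp_pos'])*1000).round(1),'rot',(r0.inv()*r1).as_rotvec().round(3))
    return r0,r1
E
python3 - <<'E'
from h import *
print(get_state())
plan([.47,-.08,.38],np.radians(80)); plan([.47,-.08,.38],np.radians(-100))
E
```

```text
{'clock': 1.4, 'joint_pos': array([-1.44158759e+00,  3.13214107e-01,  4.60809055e-02,  1.30360303e+00,
       -1.47217573e-05,  1.43122343e+00]), 'qvel': array([ 0.00248427,  0.00086755, -0.00199596,  0.00019282,  0.00038885,
       -0.00040754]), 'tau': array([-3.09111001e-04, -4.80460525e+01,  2.98807007e+01,  5.32249323e-04,
       -7.13761210e-05, -1.75653049e-06]), 'tcp_pos': array([ 0.15270055, -0.55438378,  0.23130733]), 'orientation': array([ 3.00093952e-05,  9.90983136e-01,  1.33986650e-01, -7.51648993e-06]), 'wrist_force': array([-0.17022277, -0.05259951,  0.54801589]), 'ft_torque': array([ 0.01202083, -0.01811534, -0.00513277]), 'grip_force': 0.0, 'finger_gap': 0.08536675498157426}
tcp [ 0.1527 -0.5544  0.2313] t 1.4 xdir 0.269 shift [ 431.9 -373.1 -148.7] rot [ 0.     0.    -1.127]
tcp [ 0.1527 -0.5544  0.2313] t 1.4 xdir 0.269 shift [ 431.9 -373.1 -148.7] rot [ 0.    -0.     2.014]
```

Emit:
arm_command(moves=[1, 41, -36.6, -12.4, 0, 0, 0, 1, 41, -36.6, -12.4, 0, 0, 0, 1, 41, -36.6, -12.4, 0, 0, 0, 1, 41, -36.6, -12.4, 0, 0, 0, 1, 41, -36.6, -12.4, 0, 0, 0, 1, 41, -36.6, -12.4, 0, 0, 0, 1, 41, -36.6, -12.4, 0, 0, 0, 1, 41, -36.6, -12.4, 0, 0, 0])

```text
clock: 2.4
tcp_pos: [0.3919, -0.1834, 0.3312]
orientation: [0.0, 0.991, 0.134, 0.0]
wrist_force: [1.4, -0.7, 0.0]
finger_gap: 0.0853
grip_force: 0.0
```

Emit:
arm_command(moves=[1, 41, -36.6, -12.4, 0, 0, 0, 1, 41, -36.6, -12.4, 0, 0, 0, 1, 41, -36.6, -12.4, 0, 0, 0, 1, 41, -36.6, -12.4, 0, 0, 0, 1, 0, 0, 0, 0, 0, -0.16, 1, 0, 0, 0, 0, 0, -0.16, 1, 0, 0, 0, 0, 0, -0.16, 1, 0, 0, 0, 0, 0, -0.16])

```text
clock: 3.4
tcp_pos: [0.5104, -0.0001, 0.3801]
orientation: [0.0, 0.897, 0.441, 0.0]
wrist_force: [-0.3, -0.2, -0.8]
finger_gap: 0.0852
grip_force: 0.0
```

Emit:
arm_command(moves=[1, 0, 0, 0, 0, 0, -0.16, 1, 0, 0, 0, 0, 0, -0.16, 1, 0, 0, 0, 0, 0, -0.167, 1, 0, 0, 0, 0, 0, 0, 1, 0, 0, 0, 0, 0, 0])

```text
clock: 4.03
tcp_pos: [0.5104, -0.0003, 0.3801]
orientation: [0.0, 0.767, 0.642, 0.0]
wrist_force: [-0.6, -0.3, -0.8]
finger_gap: 0.0854
grip_force: 0.0
```

```bash
python3 - <<'E'
from h import *
plan([.51,0,.38],np.radians(80))
im,d,P=cloud('wrist'); np.savez('w1.npz',im=im,d=d,P=P); cv2.imwrite('pics/w1.png',im)
hsv=cv2.cvtColor(im,cv2.COLOR_BGR2HSV)
for n,m in [('blue',(hsv[...,0]>100)&(hsv[...,0]<125)&(hsv[...,1]>120)&(P[...,2]>.06)),('red',((hsv[...,0]<6)|(hsv[...,0]>174))&(hsv[...,1]>150)&(P[...,2]>.17)),('shelf',(P[...,2]>.06)&(P[...,2]<.09)&(P[...,1]<0)&(P[...,1]>-.5))]:
    m=m&(d>0); k,l,st,_=cv2.connectedComponentsWithStats(m.astype(np.uint8)); m=l==1+st[1:,4].argmax()
    Q=P[m]; r=cv2.minAreaRect((Q[:,:2]*1000).astype(np.float32)); print(n,len(Q),np.median(Q,0).round(4),np.round(r[0],1),np.round(r[1],1),round(r[2],2),np.round(cv2.boxPoints(r)))
E
```

```text
tcp [ 5.104e-01 -3.000e-04  3.801e-01] t 4.025 xdir 1.393 shift [ 0.2 -0.5  0.1] rot [ 0.     0.    -0.003]
blue 4779 [ 0.4704 -0.1224  0.0814] [ 469.8 -127.2] [135.4 108.3] 84.82 [[ 410. -190.]
 [ 518. -200.]
 [ 530.  -65.]
 [ 422.  -55.]]
red 153 [0.6502 0.143  0.2056] [651.3 142.8] [ 9.8 12.4] 75.85 [[644. 140.]
 [656. 137.]
 [659. 146.]
 [646. 149.]]
shelf 9841 [ 0.4695 -0.0877  0.0787] [466.6 -94. ] [207.1 150.1] 79.19 [[ 373. -182.]
 [ 521. -210.]
 [ 560.   -6.]
 [ 412.   22.]]
```

View pics/w1.png

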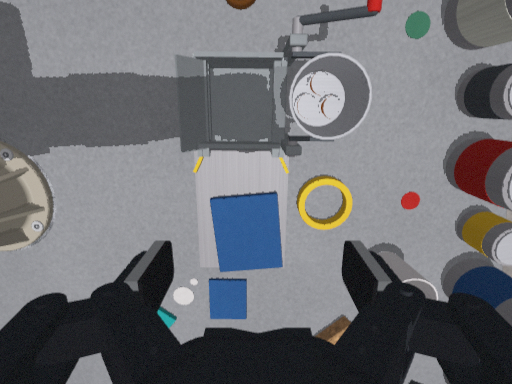

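The wrist view shows the box at (240,100), the pot at (330,95), the red bar at (372,5) and the lid at (247,232), turned slightly on the shelf. The shelf fit puts the stand origin at (0.4986, 0.074) with a yaw of −10.8°, and the bar position it predicts agrees with the measured one.

Emit:
arm_command(moves=[1, 0, 0, 0, 0, 0, 0.011, 1, 47.7, 28.2, 0, 0, 0, 0, 1, 47.7, 28.2, 0, 0, 0, 0, 1, 47.7, 28.2, 0, 0, 0, 0, 1, 47.5, 28.2, 0, 0, 0, 0, 1, 0, 0, 50, 0, 0, 0, 1, 0, 0, 50, 0, 0, 0, 1, 0, 0, 0, 0, 0, 0])

```text
clock: 5.08
tcp_pos: [0.6525, 0.1659, 0.273]
orientation: [-0.004, 0.77, 0.638, -0.006]
wrist_force: [-0.2, 0.0, 0.6]
finger_gap: 0.0858
grip_force: 0.0
```

Emit:
arm_command(moves=[1, 0, 0, 33, 0, 0, 0, 1, 0, 0, 33, 0, 0, 0, 1, 0, 0, 33, 0, 0, 0, 1, 0, 0, 0, 0, 0, 0])

```text
clock: 5.58
tcp_pos: [0.6567, 0.1659, 0.1821]
orientation: [-0.0, 0.77, 0.638, -0.0]
wrist_force: [-0.1, -0.1, -0.1]
finger_gap: 0.0854
grip_force: 0.0
```

Emit:
arm_command(moves=[-1, 0, 0, 0, 0, 0, 0, -1, 0, 0, 0, 0, 0, 0, -1, 0, 0, 0, 0, 0, 0, -1, 0, 0, 0, 0, 0, 0, -1, 0, 0, 0, 0, 0, 0, -1, 0, 0, 0, 0, 0, 0], newtons=40)

```text
clock: 6.32
tcp_pos: [0.6566, 0.1662, 0.1818]
orientation: [0.0, 0.77, 0.638, 0.0]
wrist_force: [-2.0, 1.0, 5.4]
finger_gap: 0.0126
grip_force: 39.0
```

```bash
python3 - <<'E'
from h import *
plan([.6569,.1659,.181],np.radians(79.2)); s=get_state(); print(s['finger_gap'],s['grip_force'],s['wrist_force'])
a0=np.pi/3
t=np.linspace(0,2.67,17); p=np.stack([np.sin(a0-t)*80,np.cos(a0-t)*80],1); D=np.diff(p,axis=0)
print((D*[1,-1]).round(1).tolist())
E
```

```text
tcp [0.6566 0.1662 0.1818] t 6.325 xdir 1.385 shift [-0.3  0.3  0.8] rot [ 0.001 -0.     0.003]
0.012552732036444088 39.049474596977234 [-2.02188269  1.00149603  5.36843994]
[[-7.6, -11.0], [-9.3, -9.5], [-10.8, -7.9], [-11.9, -6.0], [-12.8, -3.9], [-13.2, -1.7], [-13.3, 0.5], [-13.1, 2.7], [-12.4, 4.8], [-11.5, 6.8], [-10.2, 8.6], [-8.6, 10.2], [-6.8, 11.5], [-4.8, 12.5], [-2.6, 13.1], [-0.4, 13.3]]
```

Emit:
arm_command(moves=[-1, 0, -7.6, -11.0, 0, 0, 0, -1, 0, -9.3, -9.5, 0, 0, 0, -1, 0, -10.8, -7.9, 0, 0, 0, -1, 0, -11.9, -6.0, 0, 0, 0, -1, 0, -12.8, -3.9, 0, 0, 0, -1, 0, -13.2, -1.7, 0, 0, 0, -1, 0, -13.3, 0.5, 0, 0, 0, -1, 0, -13.1, 2.7, 0, 0, 0])

```text
clock: 7.32
tcp_pos: [0.5702, 0.1828, 0.2218]
orientation: [0.004, 0.77, 0.638, 0.005]
wrist_force: [5.3, -0.3, 8.8]
finger_gap: 0.0123
grip_force: 42.7
```

Emit:
arm_command(moves=[-1, 0, -12.4, 4.8, 0, 0, 0, -1, 0, -11.5, 6.8, 0, 0, 0, -1, 0, -10.2, 8.6, 0, 0, 0, -1, 0, -8.6, 10.2, 0, 0, 0, -1, 0, -6.8, 11.5, 0, 0, 0, -1, 0, -4.8, 12.5, 0, 0, 0, -1, 0, -2.6, 13.1, 0, 0, 0, -1, 0, -0.4, 13.3, 0, 0, 0])

```text
clock: 8.32
tcp_pos: [0.51, 0.1941, 0.1377]
orientation: [0.0, 0.77, 0.638, 0.001]
wrist_force: [-1.3, -0.0, 4.6]
finger_gap: 0.0125
grip_force: 51.5
```

Emit:
arm_command(moves=[-1, 0, 0, 0, 0, 0, 0, -1, 0, 0, 0, 0, 0, 0, -1, 0, 0, 0, 0, 0, 0, -1, 0, 0, 0, 0, 0, 0, -1, 0, 0, 0, 0, 0, 0, -1, 0, 0, 0, 0, 0, 0, -1, 0, 0, 0, 0, 0, 0, -1, 0, 0, 0, 0, 0, 0])

```text
clock: 9.32
tcp_pos: [0.5099, 0.1941, 0.1371]
orientation: [-0.0, 0.77, 0.638, 0.0]
wrist_force: [2.8, 4.6, -2.3]
finger_gap: 0.0129
grip_force: 51.1
```

```bash
python3 - <<'E'
from h import *
a=[cv2.resize(read_camera('scene')[0][150:290,150:350],None,fx=2,fy=2), cv2.resize(read_camera('top')[0][100:240,150:350],None,fx=2,fy=2)]
cv2.imwrite('pics/tip.png',np.hstack(a))
E
```

```text
(no output)
```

View pics/tip.png

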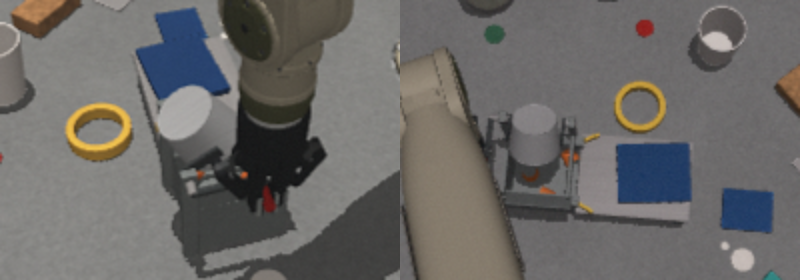

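The pot is fully tipped. Orange shows in the box at (530,172) and (547,190), and at (570,157) near the wall, so I'll measure the plugs.

```bash
cat >> h.py <<'E'
def stand(P):
    c,s=np.cos(np.radians(-10.8)),np.sin(np.radians(-10.8)); o=np.array([.4986,.074,0]); return (P-o)@np.array([[c,-s,0],[s,c,0],[0,0,1]])
def plugs():
  for n in ['scene','top']:
    im,d,P=cloud(n); S=stand(P)*1000; h=cv2.cvtColor(im,cv2.COLOR_BGR2HSV)
    m=(h[...,0]>3)&(h[...,0]<17)&(h[...,1]>140)&(h[...,2]>60)&(abs(S[...,0])<180)&(abs(S[...,1])<150)
    k,l,st,c=cv2.connectedComponentsWithStats(m.astype(np.uint8),connectivity=8)
    for i in range(1,k):
        if st[i,4]>3: print(n,st[i,4],c[i].round(),S[l==i].mean(0).round(),S[l==i].min(0).round(),S[l==i].max(0).round())
E
python3 -c "
from h import *; plugs()"
```

```text
scene 8 [250. 237.] [ 26. -38.  26.] [ 21. -41.  20.] [ 28. -35.  31.]
scene 7 [272. 237.] [-35. -17.  29.] [-39. -20.  26.] [-32. -13.  33.]
top 19 [232. 178.] [ 37. -31.  26.] [ 22. -38.  -3.] [ 53. -24.  43.]
top 7 [237. 178.] [ 39. -51.  32.] [ 32. -54.  21.] [ 46. -49.  41.]
top 17 [216. 188.] [-6. 28. 21.] [-13.  20.   4.] [ 5. 43. 31.]
top 13 [223. 195.] [-33.  -3.  33.] [-37. -14.  24.] [-27.   9.  40.]
```

All three plugs are inside the box. Next I'll swing the pot back.

Emit:
arm_command(moves=[-1, 0, 0.4, -13.3, 0, 0, 0, -1, 0, 2.6, -13.1, 0, 0, 0, -1, 0, 4.8, -12.5, 0, 0, 0, -1, 0, 6.8, -11.5, 0, 0, 0, -1, 0, 8.6, -10.2, 0, 0, 0, -1, 0, 10.2, -8.6, 0, 0, 0, -1, 0, 11.5, -6.8, 0, 0, 0, -1, 0, 12.4, -4.8, 0, 0, 0])

```text
clock: 10.52
tcp_pos: [0.5621, 0.1841, 0.218]
orientation: [-0.003, 0.769, 0.639, -0.002]
wrist_force: [-9.6, 5.0, 6.2]
finger_gap: 0.0127
grip_force: 43.6
```

Emit:
arm_command(moves=[-1, 0, 13.1, -2.7, 0, 0, 0, -1, 0, 13.3, -0.5, 0, 0, 0, -1, 0, 13.2, 1.7, 0, 0, 0, -1, 0, 12.8, 3.9, 0, 0, 0, -1, 0, 11.9, 6.0, 0, 0, 0, -1, 0, 10.8, 7.9, 0, 0, 0, -1, 0, 9.3, 9.5, 0, 0, 0, -1, 0, 7.6, 11.0, 0, 0, 0])

```text
clock: 11.52
tcp_pos: [0.6557, 0.1661, 0.181]
orientation: [-0.001, 0.77, 0.638, -0.001]
wrist_force: [-3.9, 3.0, 5.3]
finger_gap: 0.0121
grip_force: 46.9
```

Emit:
arm_command(moves=[-1, 0, 1, 2, 0, 0, 0, -1, 0, 0, 0, 0, 0, 0, -1, 0, -1, -2, 0, 0, 0, 1, 0, 0, 0, 0, 0, 0, 1, 0, 0, 0, 0, 0, 0, 1, 0, 0, 0, 0, 0, 0, 1, 0, 0, 0, 0, 0, 0, 1, 0, 0, 0, 0, 0, 0])

```text
clock: 12.52
tcp_pos: [0.6566, 0.166, 0.1811]
orientation: [0.0, 0.77, 0.638, -0.0]
wrist_force: [-0.4, -0.6, -0.4]
finger_gap: 0.0854
grip_force: 0.0
```

Emit:
arm_command(moves=[1, 0, 0, -40, 0, 0, 0, 1, 0, 0, -40, 0, 0, 0, 1, 0, 0, -40, 0, 0, 0, 1, 0, 0, 0, 0, 0, 0])

```text
clock: 13.02
tcp_pos: [0.658, 0.1664, 0.3054]
orientation: [0.002, 0.77, 0.638, 0.003]
wrist_force: [1.0, -0.3, -0.6]
finger_gap: 0.0853
grip_force: 0.0
```

```bash
python3 - <<'E'
from h import *
plugs()
for n in ['scene','top']:
    im,d,P=cloud(n); S=stand(P)*1000; h=cv2.cvtColor(im,cv2.COLOR_BGR2HSV)
    m=((h[...,0]<6)|(h[...,0]>174))&(h[...,1]>150)&(S[...,2]>130)&(abs(S[...,1]-117)<60)
    print(n,m.sum(),S[m].mean(0) if m.any() else 0)
o=stand
def w(x,y,z):
    c,s=np.cos(np.radians(-10.8)),np.sin(np.radians(-10.8)); return [.4986+(c*x-s*y)/1000,.074+(s*x+c*y)/1000,z/1000]
plan(w(0,-300,302),np.radians(79.2))
E
```

```text
scene 30 [248. 234.] [ 29. -40.  39.] [ 21. -57.  19.] [ 58.  69. 172.]
scene 30 [274. 237.] [-39. -12.  34.] [-52. -38.   8.] [-12.  60. 122.]
top 19 [232. 178.] [ 38. -31.  24.] [ 21. -38.  -0.] [ 54. -24.  36.]
top 7 [237. 178.] [ 39. -51.  29.] [ 33. -54.  23.] [ 47. -48.  36.]
top 9 [216. 188.] [-7. 29. 24.] [-13.  20.  14.] [ 1. 43. 36.]
top 12 [223. 195.] [-32.  -2.  31.] [-37. -14.  23.] [-28.   9.  37.]
scene 106 [138.41378485 117.97916359 207.14348382]
top 0 0
tcp [0.656  0.1661 0.2995] t 13.225 xdir 1.385 shift [-419.6 -138.4   -1.8] rot [-0.002  0.001  0.003]
```

The pot is upright, since the bar is at its predicted place. Next I'll square and centre the lid by pushing its +x side with both fingers.

Emit:
arm_command(moves=[1, -53.8, -7.2, 0, 0, 0, 0, 1, -53.8, -7.2, 0, 0, 0, 0, 1, -53.8, -7.2, 0, 0, 0, 0, 1, -53.8, -7.2, 0, 0, 0, 0, 1, -53.8, -7.2, 0, 0, 0, 0, 1, -53.6, -7.4, 0, 0, 0, 0, 1, 0, 0, 0, 0, 0, -0.174, 1, 0, 0, 0, 0, 0, -0.174])

```text
clock: 14.22
tcp_pos: [0.5531, -0.1438, 0.2995]
orientation: [-0.001, 0.646, 0.763, -0.0]
wrist_force: [0.1, -0.6, -0.2]
finger_gap: 0.0856
grip_force: 0.0
```

Emit:
arm_command(moves=[1, 0, 0, 0, 0, 0, -0.174, 1, 0, 0, 0, 0, 0, -0.174, 1, 0, 0, 0, 0, 0, -0.174, 1, 0, 0, 0, 0, 0, -0.174, 1, 0, 0, 0, 0, 0, -0.174, 1, 0, 0, 0, 0, 0, -0.174, 1, 0, 0, 0, 0, 0, -0.176, 1, 0, 0, 0, 0, 0, 0])

```text
clock: 15.22
tcp_pos: [0.5536, -0.1426, 0.2997]
orientation: [-0.001, 0.095, 0.995, 0.0]
wrist_force: [1.1, -0.2, 0.1]
finger_gap: 0.0851
grip_force: 0.0
```

```bash
cat >> h.py <<'E'
def w(x,y,z):
    c,s=np.cos(np.radians(-10.8)),np.sin(np.radians(-10.8)); return [.4986+(c*x-s*y)/1000,.074+(s*x+c*y)/1000,z/1000]
def lid(n):
    im,d,P=cloud(n); S=stand(P)*1000; h=cv2.cvtColor(im,cv2.COLOR_BGR2HSV)
    m=(h[...,0]>100)&(h[...,0]<125)&(h[...,1]>120)&(S[...,2]>60)&(S[...,2]<100)&(d>0)&(abs(S[...,0])<100)
    k,l,st,_=cv2.connectedComponentsWithStats(m.astype(np.uint8)); m=l==1+st[1:,4].argmax()
    Q=S[m]; r=cv2.minAreaRect(Q[:,:2].astype(np.float32)); print('lid',n,m.sum(),np.median(Q,0).round(1),np.round(r[0],1),np.round(r[1],1),round(r[2],2),cv2.boxPoints(r).round(1).tolist())
E
python3 - <<'E'
from h import *
lid('wrist'); lid('scene')
plan(w(95,-203,62),np.radians(169.2))
im,d,P=cloud('wrist'); cv2.imwrite('pics/w2.png',im)
S=stand(P)*1000; m=(abs(S[...,0]-70)<5)&(abs(S[...,1]+250)<20)&(d>0)
m=(abs(S[...,0]+60)<10)&(abs(S[...,1]+180)<60); print('shelf z',np.median(S[m][:,2]))
E
```

```text
lid wrist 10709 [   6.2 -204.1   81.8] [  10.2 -204.1] [109.9 134.1] 5.72 [[-51.099998474121094, -142.8000030517578], [-37.79999923706055, -276.29998779296875], [71.5999984741211, -265.29998779296875], [58.20000076293945, -131.89999389648438]]
lid scene 1034 [  10.  -198.5   83.5] [   9.6 -205. ] [109.3 139. ] 5.65 [[-51.599998474121094, -141.1999969482422], [-38.0, -279.5], [70.80000305175781, -268.79998779296875], [57.099998474121094, -130.39999389648438]]
tcp [ 0.5538 -0.1427  0.3002] t 15.325 xdir 2.95 shift [ -0.6  -0.5 238.2] rot [ 0.    -0.002 -0.003]
shelf z 69.87300017703902
```

View pics/w2.png

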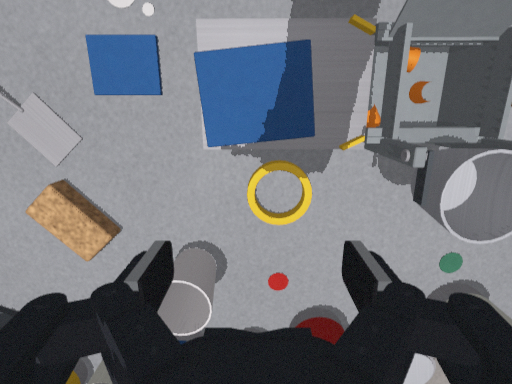

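Emit:
arm_command(moves=[1, 0, 0, 50, 0, 0, 0, 1, 0, 0, 50, 0, 0, 0, 1, 0, 0, 50, 0, 0, 0, 1, 0, 0, 48, 0, 0, 0, 1, 0, 0, 25, 0, 0, 0, 1, 0, 0, 15, 0, 0, 0, 1, 0, 0, 0, 0, 0, 0])

```text
clock: 16.25
tcp_pos: [0.5537, -0.1427, 0.0624]
orientation: [-0.001, 0.095, 0.996, 0.0]
wrist_force: [-0.2, 0.8, 0.3]
finger_gap: 0.0855
grip_force: 0.0
```

Emit:
arm_command(moves=[1, 5, 0, 0, 0, 0, 0, 1, 4, 0, 0, 0, 0, 0, 1, 4, 0, 0, 0, 0, 0, 1, 4, 0, 0, 0, 0, 0, 1, 4, 0, 0, 0, 0, 0, 1, 3, 0, 0, 0, 0, 0, 1, 0, 0, 0, 0, 0, 0])

```text
clock: 17.12
tcp_pos: [0.5307, -0.1385, 0.0633]
orientation: [0.0, 0.094, 0.996, -0.0]
wrist_force: [1.9, -0.6, 0.4]
finger_gap: 0.0852
grip_force: 0.8
```

```bash
python3 - <<'E'
from h import *
lid('top'); lid('scene')
plan(w(66,-203,62),np.radians(169.2))
E
```

```text
lid top 53 [ -25.2 -258.6   81.2] [ -16.1 -256.4] [64.7 14.8] 0.64 [[-48.5, -249.39999389648438], [-48.400001525878906, -264.20001220703125], [16.399999618530273, -263.5], [16.200000762939453, -248.6999969482422]]
lid scene 946 [  -0.8 -189.3   83.4] [   3.8 -202. ] [106.1 138.6] 1.42 [[-50.900001525878906, -134.0], [-47.400001525878906, -272.6000061035156], [58.599998474121094, -270.0], [55.099998474121094, -131.39999389648438]]
tcp [ 0.5307 -0.1383  0.0632] t 17.225 xdir 2.953 shift [ 5.3 -0.4  1.2] rot [ 0.  0. -0.]
```

Emit:
arm_command(moves=[1, 2, 0, 0, 0, 0, 0, 1, 2, 0, 0, 0, 0, 0, 1, 0, 0, 0, 0, 0, 0])

```text
clock: 17.6
tcp_pos: [0.5265, -0.1376, 0.0631]
orientation: [-0.0, 0.094, 0.996, -0.0]
wrist_force: [1.7, -1.3, 0.6]
finger_gap: 0.0855
grip_force: 0.9
```

```bash
python3 - <<'E'
from h import *
lid('scene'); lid('scene')
E
```

```text
lid scene 932 [  -4.4 -187.8   83.3] [   1.8 -199.6] [105.  138.1] 1.49 [[-52.5, -131.89999389648438], [-48.900001525878906, -270.0], [56.099998474121094, -267.29998779296875], [52.5, -129.1999969482422]]
lid scene 935 [  -4.3 -187.3   83.5] [ 1.000e-01 -1.994e+02] [138.5 104.6] 89.66 [[-52.599998474121094, -268.29998779296875], [52.0, -268.8999938964844], [52.79999923706055, -130.39999389648438], [-51.79999923706055, -129.8000030517578]]
```

Emit:
arm_command(moves=[1, -20, 0, 0, 0, 0, 0, 1, -25, 0, 0, 0, 0, 0, 1, 0, 0, -50, 0, 0, 0, 1, 0, 0, -60, 0, 0, 0, 1, 0, 0, -60, 0, 0, 0, 1, 0, 0, -60, 0, 0, 0, 1, 0, 0, 0, 0, 0, 0])

```text
clock: 18.58
tcp_pos: [0.5723, -0.1463, 0.2984]
orientation: [0.004, 0.094, 0.996, -0.001]
wrist_force: [0.4, 0.2, -0.0]
finger_gap: 0.0854
grip_force: 0.0
```

```bash
python3 - <<'E'
from h import *
lid('wrist'); lid('wrist')
plan(w(0,-310,293),np.radians(79.2))
E
```

```text
lid wrist 11744 [  -3.7 -200.2   81.8] [   0.3 -199.9] [108.6 133.9] 0.8 [[-54.900001525878906, -133.6999969482422], [-53.0, -267.70001220703125], [55.5, -266.1000061035156], [53.70000076293945, -132.1999969482422]]
lid wrist 11856 [  -3.4 -200.    81.8] [   0.3 -199.9] [108.6 134.2] 0.89 [[-55.0, -133.6999969482422], [-52.900001525878906, -267.79998779296875], [55.599998474121094, -266.1000061035156], [53.5, -132.0]]
tcp [ 0.5706 -0.1458  0.2931] t 18.675 xdir 2.953 shift [ 1.118e+02 -1.077e+02  1.000e-01] rot [-0.   -0.    1.57]
```

Emit:
arm_command(moves=[1, 56, -46.5, 0, 0, 0, 0, 1, 55.8, -46.2, 0, 0, 0, 0, 1, 0, 0, 0, 0, 0, 0.1745, 1, 0, 0, 0, 0, 0, 0.1745, 1, 0, 0, 0, 0, 0, 0.1745, 1, 0, 0, 0, 0, 0, 0.1745, 1, 0, 0, 0, 0, 0, 0.1745, 1, 0, 0, 0, 0, 0, 0.1745])

```text
clock: 19.68
tcp_pos: [0.46, -0.2054, 0.2905]
orientation: [-0.003, 0.582, 0.813, -0.0]
wrist_force: [-0.1, 0.4, 0.1]
finger_gap: 0.0854
grip_force: 0.0
```

```bash
cat >> h.py <<'E'
def tips():
    c=camera_info('wrist'); T=np.array(c['tool_from_camera']); f=192/np.tan(np.radians(c['fovy'])/2)
    s=get_state(); im,d=read_camera('wrist'); v,u=np.mgrid[:384,:512]
    Q=(np.stack([(u-c['cx'])/f*d,(v-c['cy'])/f*d,d],-1)@T[:3,:3].T+T[:3,3])*1000
    m=(d>0)&(Q[...,2]<25)&(abs(Q[...,0])<25)&(abs(Q[...,1])<70)
    for sg in (1,-1):
        A=Q[m&(Q[...,1]*sg>0)]; print('gap',s['finger_gap'],'z',np.percentile(A[:,2],[90,99]),'A at tip',A[A[:,2]>np.percentile(A[:,2],90)].min(0).round(1),A[A[:,2]>np.percentile(A[:,2],90)].max(0).round(1), 'xmax',A[:,0].max())
E
python3 -c "
from h import *; tips()"
```

```text
gap 0.08539575630124399 z [-46.21925729 -19.32582822] A at tip [-11.9  41.7 -46.2] [ 11.7  56.5 -12.4] xmax 20.649516413252343
gap 0.08539575630124399 z [-46.68382592 -19.54976823] A at tip [-12.3 -57.  -46.7] [ 11.3 -42.5 -12.4] xmax 20.497590497423854
```

Emit:
arm_command(moves=[0.3, 0, 0, 0, 0, 0, 0.1745, 0.3, 0, 0, 0, 0, 0, 0.1745, 0.3, 0, 0, 0, 0, 0, 0.1745, 0.3, 0, 0, 0, 0, 0, 0, 0.3, 0, 0, 0, 0, 0, 0])

```text
clock: 20.35
tcp_pos: [0.4609, -0.206, 0.2921]
orientation: [-0.001, 0.769, 0.639, -0.0]
wrist_force: [1.0, -0.1, 1.1]
finger_gap: 0.0557
grip_force: 0.0
```

```bash
python3 -c "
from h import *; tips();plan(w(0,-295,66),np.radians(79.2));lid('scene')"
```

```text
gap 0.05567355901718328 z [-48.67579954 -12.88471753] A at tip [-12.1  27.4 -48.7] [13.4 50.4 -3.4] xmax 20.6486958814602
gap 0.05567355901718328 z [-48.91627004 -12.83111777] A at tip [-12.1 -50.4 -48.9] [ 13.7 -27.3  -3.7] xmax 20.758323148771247
tcp [ 0.461  -0.2061  0.2923] t 20.4 xdir 1.385 shift [-12.9 -15.3 226.4] rot [-0.001 -0.001  0.003]
lid scene 1018 [   0.2 -191.    83.4] [   2.2 -200. ] [106.8 138.4] 1.79 [[-53.29999923706055, -132.39999389648438], [-49.0, -270.79998779296875], [57.70000076293945, -267.5], [53.400001525878906, -129.10000610351562]]
```

Emit:
arm_command(moves=[0.3, -12.9, -15.3, 0, 0, 0, 0.003, 0.3, 0, 0, 55, 0, 0, 0, 0.3, 0, 0, 55, 0, 0, 0, 0.3, 0, 0, 50, 0, 0, 0, 0.3, 0, 0, 40, 0, 0, 0, 0.3, 0, 0, 21.9, 0, 0, 0, 0.3, 0, 0, 0, 0, 0, 0])

```text
clock: 21.32
tcp_pos: [0.4418, -0.2156, 0.0697]
orientation: [-0.002, 0.771, 0.636, -0.001]
wrist_force: [0.0, 0.3, 0.5]
finger_gap: 0.0554
grip_force: 0.0
```

Emit:
arm_command(moves=[0.3, 8, 0, 0, 0, 0, 0, 0.3, 8, 0, 0, 0, 0, 0, 0.3, 8, 0, 0, 0, 0, 0, 0.3, 8, 0, 0, 0, 0, 0, 0.3, 8, 0, 0, 0, 0, 0, 0.3, 8, 0, 0, 0, 0, 0, 0.3, 0, 0, 0, 0, 0, 0])

```text
clock: 22.2
tcp_pos: [0.4529, -0.1677, 0.0709]
orientation: [-0.001, 0.771, 0.637, 0.0]
wrist_force: [0.9, -0.5, -0.4]
finger_gap: 0.0556
grip_force: 0.0
```

```bash
python3 -c "
from h import *; plan(w(0,-87,70.5),np.radians(79.2));lid('scene')
cv2.imwrite('pics/m.png',cv2.resize(read_camera('scene')[0][120:270,180:330],None,fx=4,fy=4))"
```

```text
tcp [ 0.4529 -0.1677  0.0709] t 22.2 xdir 1.381 shift [159.   -0.7   0.6] rot [-0.001 -0.002 -0.002]
lid scene 1040 [   0.3 -162.5   83.5] [   2.1 -167.6] [107.3 136.4] 0.02 [[-51.599998474121094, -99.4000015258789], [-51.5, -235.8000030517578], [55.79999923706055, -235.8000030517578], [55.70000076293945, -99.4000015258789]]
```

View pics/m.png

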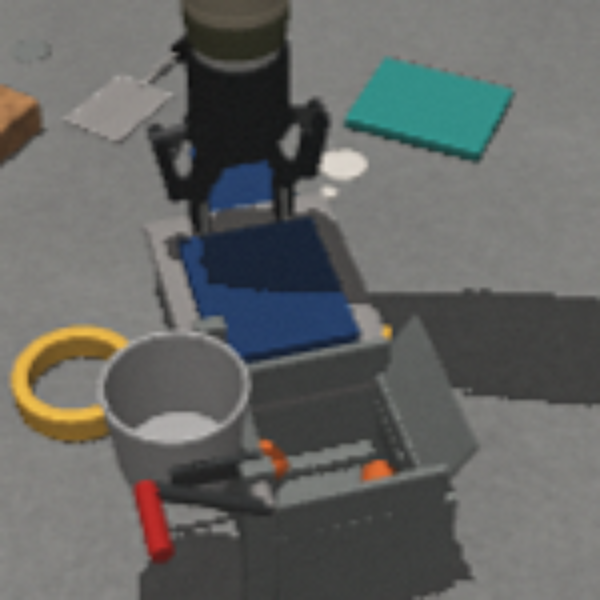

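The pot is empty and upright. The lid at (270,290) is square to the slot and just reaching the cheeks.

Emit:
arm_command(moves=[0.3, 8, 0, 0, 0, 0, 0, 0.3, 8, 0, 0, 0, 0, 0, 0.3, 8, 0, 0, 0, 0, 0, 0.3, 8, 0, 0, 0, 0, 0, 0.3, 8, 0, 0, 0, 0, 0, 0.3, 8, 0, 0, 0, 0, 0, 0.3, 8, 0, 0, 0, 0, 0, 0.3, 0, 0, 0, 0, 0, 0])

```text
clock: 23.3
tcp_pos: [0.464, -0.1133, 0.0713]
orientation: [-0.0, 0.771, 0.637, 0.0]
wrist_force: [0.2, 0.1, 0.6]
finger_gap: 0.0554
grip_force: 0.0
```

Emit:
arm_command(moves=[0.3, 8, 0, 0, 0, 0, 0, 0.3, 8, 0, 0, 0, 0, 0, 0.3, 8, 0, 0, 0, 0, 0, 0.3, 8, 0, 0, 0, 0, 0, 0.3, 8, 0, 0, 0, 0, 0, 0.3, 8, 0, 0, 0, 0, 0, 0.3, 0, 0, 0, 0, 0, 0])

```text
clock: 24.18
tcp_pos: [0.4729, -0.0659, 0.0711]
orientation: [-0.0, 0.771, 0.637, 0.0]
wrist_force: [0.6, 0.4, -0.0]
finger_gap: 0.0557
grip_force: 0.0
```

Emit:
arm_command(moves=[0.3, 8, 0, 0, 0, 0, 0, 0.3, 8, 0, 0, 0, 0, 0, 0.3, 8, 0, 0, 0, 0, 0, 0.3, 8, 0, 0, 0, 0, 0, 0.3, 8, 0, 0, 0, 0, 0, 0.3, 0, 0, 0, 0, 0, 0])

```text
clock: 24.92
tcp_pos: [0.4807, -0.0269, 0.0712]
orientation: [-0.0, 0.771, 0.637, 0.0]
wrist_force: [0.3, 1.2, 0.2]
finger_gap: 0.0551
grip_force: 0.0
```

```bash
python3 -c "
from h import *; plan(w(0,-87,70.5),np.radians(79.2));lid('scene')"
```

```text
tcp [ 0.4807 -0.0269  0.0712] t 24.925 xdir 1.38 shift [15.4 -1.3  0.7] rot [ 0.    -0.001 -0.002]
lid scene 744 [-1.3 -8.2 83.1] [ 0.5 -9.5] [96.1 84.4] 2.28 [[-49.099998474121094, 30.799999237060547], [-45.79999923706055, -53.599998474121094], [50.20000076293945, -49.79999923706055], [46.79999923706055, 34.599998474121094]]
```

Emit:
arm_command(moves=[0.3, 4, 0, 0, 0, 0, 0, 0.3, 4, 0, 0, 0, 0, 0, 0.3, 3, 0, 0, 0, 0, 0, 0.3, 2, 0, 0, 0, 0, 0, 0.3, 0, 0, 0, 0, 0, 0])

```text
clock: 25.6
tcp_pos: [0.4831, -0.0147, 0.0712]
orientation: [-0.0, 0.771, 0.636, 0.0]
wrist_force: [-0.1, -0.1, 0.0]
finger_gap: 0.0555
grip_force: 0.4
```

Emit:
arm_command(moves=[0.3, 1, 0, 0, 0, 0, 0, 0.3, 1, 0, 0, 0, 0, 0, 0.3, 0, 0, 0, 0, 0, 0])

```text
clock: 25.98
tcp_pos: [0.4834, -0.013, 0.0712]
orientation: [0.0, 0.771, 0.636, -0.0]
wrist_force: [-0.7, -0.8, -0.5]
finger_gap: 0.0552
grip_force: 0.9
```

```bash
python3 -c "
from h import *; plan(w(0,-87,70.5),np.radians(79.2));print(get_state()['wrist_force'])"
```

```text
tcp [ 0.4834 -0.013   0.0712] t 25.975 xdir 1.379 shift [ 1.3 -1.3  0.7] rot [ 0.     0.    -0.003]
[-0.66431335 -0.79471989 -0.52071681]
```

Emit:
arm_command(moves=[0.3, 1, 0, 0, 0, 0, 0, 0.3, 0.5, 0, 0, 0, 0, 0, 0.3, 0, 0, 0, 0, 0, 0])

```text
clock: 26.35
tcp_pos: [0.4837, -0.0114, 0.0712]
orientation: [0.0, 0.771, 0.636, 0.0]
wrist_force: [0.4, -2.7, 2.1]
finger_gap: 0.0553
grip_force: 1.0
```

Emit:
arm_command(moves=[0.3, 1, 0, 0, 0, 0, 0, 0.3, 0, 0, 0, 0, 0, 0])

```text
clock: 26.6
tcp_pos: [0.4839, -0.0105, 0.0712]
orientation: [0.0, 0.771, 0.636, 0.0]
wrist_force: [-1.2, -0.9, 0.8]
finger_gap: 0.0555
grip_force: 1.0
```

Emit:
arm_command(moves=[0.3, 1, 0, 0, 0, 0, 0, 0.3, 0, 0, 0, 0, 0, 0])

```text
clock: 26.85
tcp_pos: [0.4841, -0.0094, 0.0712]
orientation: [0.0, 0.771, 0.636, 0.0]
wrist_force: [0.2, -2.8, 0.5]
finger_gap: 0.0557
grip_force: 1.0
```

Emit:
arm_command(moves=[0.3, 1, 0, 0, 0, 0, 0, 0.3, 0, 0, 0, 0, 0, 0])

```text
clock: 27.1
tcp_pos: [0.4842, -0.0084, 0.0712]
orientation: [-0.0, 0.771, 0.636, -0.0]
wrist_force: [-0.6, -2.4, 1.0]
finger_gap: 0.0556
grip_force: 1.0
```

Emit:
arm_command(moves=[0.3, 1, 0, 0, 0, 0, 0, 0.3, 0, 0, 0, 0, 0, 0])

```text
clock: 27.35
tcp_pos: [0.4843, -0.0084, 0.0712]
orientation: [0.001, 0.772, 0.636, -0.001]
wrist_force: [-0.1, -5.8, 0.7]
finger_gap: 0.0558
grip_force: 2.8
```

```bash
python3 -c "
from h import *; plan(w(0,-87,70.5),np.radians(79.2));s=get_state();print(s['wrist_force'],s['ft_torque'])
im,d,P=cloud('scene');S=stand(P)*1000;h=cv2.cvtColor(im,cv2.COLOR_BGR2HSV)
m=(h[...,0]>100)&(h[...,0]<125)&(h[...,1]>120)&(S[...,2]>60)&(S[...,2]<100)&(d>0)&(abs(S[...,0])<100)
print(S[m].min(0),S[m].max(0))"
```

```text
tcp [ 0.4843 -0.0084  0.0712] t 27.35 xdir 1.379 shift [-3.4 -1.4  0.7] rot [ 0.     0.002 -0.003]
[-0.14156624 -5.77501711  0.69572488] [-1.16556492  0.22172041  0.02571575]
[-47.21956143 -51.30937301  78.71057038] [46.79851202 34.43947957 93.95630991]
```

Emit:
arm_command(moves=[0.3, 1, 0, 0, 0, 0, 0, 0.3, 0, 0, 0, 0, 0, 0])

```text
clock: 27.65
tcp_pos: [0.4845, -0.0083, 0.0712]
orientation: [0.001, 0.772, 0.636, -0.001]
wrist_force: [-1.4, -9.4, 1.8]
finger_gap: 0.0553
grip_force: 4.5
```

Emit:
arm_command(moves=[0.3, -10, 0, 0, 0, 0, 0, 0.3, -50, 0, 0, 0, 0, 0, 0.3, -60, 0, 0, 0, 0, 0, 0.3, -40, 0, -30, 0, 0, 0, 0.3, 0, 0, -60, 0, 0, 0, 0.3, 0, 0, -60, 0, 0, 0, 0.3, 0, 0, -60, 0, 0, 0, 0.3, 0, 0, 0, 0, 0, 0])

```text
clock: 28.65
tcp_pos: [0.4564, -0.1646, 0.2863]
orientation: [0.004, 0.771, 0.636, 0.002]
wrist_force: [1.1, 0.1, -0.9]
finger_gap: 0.0555
grip_force: 0.0
```

```bash
python3 -c "
from h import *; print(get_state()['clock'])
im,d,P=cloud('wrist');S=stand(P)*1000;h=cv2.cvtColor(im,cv2.COLOR_BGR2HSV)
m=(h[...,0]>100)&(h[...,0]<125)&(h[...,1]>100)&(S[...,2]>60)&(S[...,2]<100)&(d>0)&(abs(S[...,0])<100)
print(m.sum(),np.percentile(S[m],[0,1,50,99,100],axis=0).round(1))
for x in (-40,-20,0,20,40):
  k=m&(abs(S[...,0]-x)<8); print(x,S[k][:,1].min() if k.any() else None)
cv2.imwrite('pics/e.png',cv2.resize(np.hstack([im[20:220,150:400],read_camera('scene')[0][130:280,180:330].repeat(2,0).repeat(2,1)[:200,:250]]),None,fx=1.5,fy=1.5))"
```

```text
28.65
1218 [[-52.1 -73.4  68.8]
 [-49.6 -73.1  74.4]
 [  0.1 -69.3  81.6]
 [ 53.  -63.2  83.7]
 [ 55.4 -63.   84.7]]
-40 -73.00095476371561
-20 -73.12470083219608
0 -73.21706409841954
20 -73.11064117386475
40 -73.42885612755094
```

View pics/e.png

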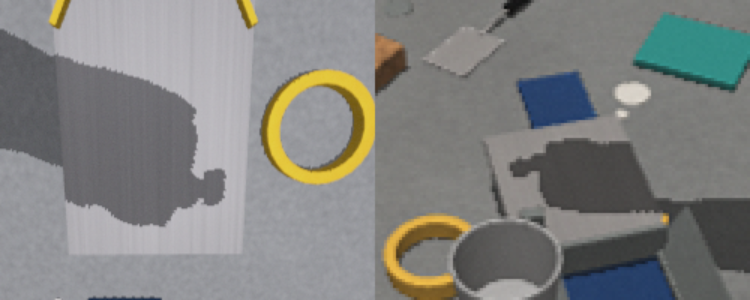

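The shelf is clear. The lid's rear edge is level at y ≈ −73 mm, straight across and against the stop, and the pot is upright.

```bash
python3 -c "
from workcell import hand_in; print(hand_in())"
```

```text
the job is handed in; nothing more can be done
None
```

The job is handed in: the three plugs measured inside the box, the pot is back upright, and the blue lid is pushed straight to its stop, flush to within about 2 mm; the verdict wasn't shown.

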